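# Stand the soldering blocks in the cooling rack

## Robot

A 6-joint arm with a two-finger parallel gripper is mounted at the origin on the work surface. World frame = base frame: x ahead of the robot, y to its left, z up, the work surface at z = 0. Lengths are in mm, angles in rad, forces in N, time in s.
With the tool pointing down it reaches from about 350 to 875 mm from the base axis. Payload 4.2 kg.
Tool frame: the origin (TCP) lies at the very end of the fingers, on their centre line; the grasp point (between the pads) lies 19 mm behind it (grip_depth is the z of the grasp point in the tool frame, in mm); z points along the fingers, y is the line along which they close (so a half turn about z gives the same grasp; the last joint's range is limited). The gripper opens to 87 mm and grips with 3 to 60 N. Pads are 19 mm wide; open, the fingers measure 117 mm over their backs; the gripper's body (75 mm by 190 mm) begins 51 mm behind the grasp point.
Start: joints at [1.505, 0.385, 0.008, 0, -1.194, -0.259], TCP at [199.417, 592.311, 222.55] pointing down, gripper open.
Joint ranges: [-3.14, 3.14], [-1.21, 2.06], [-1.07, 1.41], [-3.16, 2.05], [-2.99, -0.16], [-3.1, 3.1]. Speed limits (rad/s): [2.79, 2.79, 3.14, 3.14, 3.14, 3.14].

## Interface

Orientations are given as a unit quaternion [x, y, z, w].
In Python, from station import * gives the robot as it stands.
- The arm moves only by the shell command python3 -m jog 'ROWS' [FORCE]. ROWS is JSON, a list of rows, each a list of 7 numbers: the turn, a rotation vector about the tool's x, y, z in degrees, then the shift along the tool's x, y, z in cm, then the opening, from 0 (shut) to 1 (fully open). A call has 1 to 20 rows; each row is the pose to reach, as a shift and turn from the pose commanded when the call began, along the tool's axes at that moment; what a row does not reach only later rows make up. A row lasts 1/10 s, in which the tool goes at most 50 mm and 8.59 degrees, less where a joint would pass 70% of its speed; a pose out of reach is approached as far as the arm can. A call with a gripper value outside its range is refused whole. The fingers move at their own pace and stop on an object; FORCE is the grip in N (left out, the last holds). Time passes only in rows, so rows that repeat a pose let the fingers close. It gives the time, the measured TCP pose, the force, the opening and the grip force at its end, in the units of the state.
- sense(): the state, without advancing time (a new reading comes with each control period).
- grab_frame(name): name is "scene" or "top"; returns a dict with "frame" (400x640x3 uint8, blue, green, red), "intrinsics" (3x3 intrinsics, pixels), "R" (3x3) and "t" (3): a world point X has camera coordinates R X + t. Camera axes: x right, y down, z forward; pixel columns grow to the right and rows downward; lengths in mm; the calibration is good to about 2 mm. A picture is of the moment at which its call begins. There is no depth.
- close_job(): hands the job in; it is judged then, once.
The state is a dict: "clock": time; "joint_pos": joint angles; "qvel": joint speeds; "joint_efforts": joint torques, N m; "ee_pos": TCP position; "eef_rot": TCP orientation; "contact_force": force on the tool from outside, world axes, zero at the start; "wrist_torque": the same for the moment, N m; "width": finger opening in mm; "finger_force": force on a finger pad.
Only numpy, scipy, OpenCV 4.12 (cv2) and the standard library are available. Lean on these libraries where they do the work, as an engineer would, in place of code of your own. Each camera call takes 0.05 s, during which the arm holds its last target. There are 200 camera calls.

## Task

The soldering is done: put both black charcoal blocks away in the wooden rack, standing on end between the two taller pale firebricks, so that all four blocks stand upright in one straight, square row, side by side with their broad faces towards each other and a clear gap between every two so that they can cool. The block that lies flat has to be stood up on the bench first and then taken again from above. Charcoal chips easily: set the blocks down gently, do not drop them or let them fall over, and do not knock the firebricks or disturb the dish, the pot and the hammer.

Things in the scene. Friction and masses are not known exactly. Their poses are not given: they have to be found in the camera images.
- board: Grey stone soldering slab, fixed, 210 (x) x 280 (y) x 22 mm high, lying on the bench; its top is 22 mm above the bench. Origin: centre of its underside; x away from the robot, y to its left, z up (turned by up to 0.2 rad). Both charcoal blocks start on it. It can be to the left or to the right of the robot.
- rack: Fixed open wooden rack. Shelf 110 deep (x) x 300 long (y), its top 60 mm above the bench, between end cheeks 14 thick, 105 mm high, centred at y = +/-157 mm. A 12 mm dowel rail runs along the back at x = +50 mm, its axis 22 mm above the shelf. Origin: on the bench under the shelf's centre; x from open front to back, y along the row, z up. The row's line is x = 0.
- charcoal_flat: Black charcoal soldering block, 56 x 105 x 32 mm, about 0.12 kg, that starts lying flat on the slab. Its own x is the 56 mm width, y the 105 mm length (level at the start), z the 32 mm thickness (up at the start). Origin: centre of the 56 x 105 face that is underneath at the start. Either end may be up when it stands on end.
- charcoal_flat_mid (a point): Middle (centre of volume) of the charcoal block that starts lying flat; axes as the block.
- charcoal_up: Black charcoal soldering block of the same size that starts standing on end on the slab, as heat reflector. Its own x is the 32 mm thickness, y the 56 mm width, z the 105 mm length (up at the start). Origin: centre of the end it stands on.
- charcoal_up_mid (a point): Middle (centre of volume) of the charcoal block that starts standing; axes as the block.
- brick_a: Pale firebrick slab standing on end on the rack's shelf, on the rack's -y side of the free space: 56 mm wide (x), 32 mm thick (y), 130 mm high (z), 0.3 kg or so, loose and easily tipped. Origin: centre of the end it stands on; axes parallel to the rack's.
- brick_b: A second firebrick slab like brick_a, on the rack's +y side of the free space. The centres of the two bricks are 140 to 156 mm apart, so the free space between them is 108 to 124 mm long.
- dish: White ceramic borax dish, 100 mm across, 32 mm high, loose on the bench beyond the work; leave it alone. Origin: centre of its underside.
- pot: Steel lidded pot, 68 mm across, 62 mm high, loose on the bench beyond the work; leave it alone. Origin: centre of its underside.
- hammer: Hammer, 230 mm long, lying loose on the bench beyond the work; leave it alone. Origin: under its middle.
Mind the look-alikes: they are no part of the job. Leave any yellow look-alike of the brick_b alone. What is shaped like the charcoal_up but blue is not meant.

How it is judged:
By the outcome, as a careful person would: the job done as asked, in the order asked, and still so for the second after the job is handed in, with the robot touching nothing.
It also fails if it takes over 69 s, if anything falls off the work surface, if the arm or the gripper's body presses on something with over 40 N, if the wrist force passes 120 N, or if a joint passes its speed limit or range.

## Working session

There is one attempt and no reset: what is moved stays moved. The work goes in short steps, Python scripts to look and compute and a shell command to move; the robot and the scene stay as the last step left them, time stands still between calls to the robot, and variables do not carry over. Pictures are saved under pics/ and viewed, at most 10 in all, crops included, and the job is handed in when it is done.

```bash
mkdir -p pics; python3 - <<'E'
from station import *
import cv2,numpy as np
s=sense();print({k:np.round(v,3).tolist() for k,v in s.items()})
for n in("scene","top"):
    f=grab_frame(n);cv2.imwrite(f"pics/{n}0.png",f["frame"]);print(n,np.round(f["intrinsics"],1).tolist(),np.round(f["R"],4).tolist(),np.round(f["t"],1).tolist())
    np.savez(f"pics/{n}0.npz",**f)
E
```

```text
{'clock': 0.0, 'joint_pos': [1.505, 0.386, 0.007, -0.001, -1.194, -0.259], 'qvel': [-0.001, 0.001, -0.001, 0.0, -0.001, 0.0], 'joint_efforts': [-0.0, -39.067, 18.741, 4.22, 0.011, -0.0], 'ee_pos': [199.234, 591.739, 221.459], 'eef_rot': [0.987, -0.162, -0.0, 0.001], 'contact_force': [-0.342, -0.804, 0.613], 'wrist_torque': [-0.035, 0.035, -0.027], 'finger_force': 0.0, 'width': 87.08}
scene [[422.4, 0.0, 332.5], [0.0, 422.4, 206.4], [0.0, 0.0, 1.0]] [[-0.6919, 0.722, 0.0009], [0.5267, 0.5057, -0.6833], [-0.4938, -0.4723, -0.7302]] [347.3, -260.6, 1452.5]
top [[403.4, 0.0, 328.0], [0.0, 403.4, 195.9], [0.0, 0.0, 1.0]] [[0.0008, -1.0, -0.0073], [-0.9867, 0.0004, -0.1625], [0.1625, 0.0073, -0.9867]] [68.6, 576.7, 930.0]
```

View pics/scene0.png

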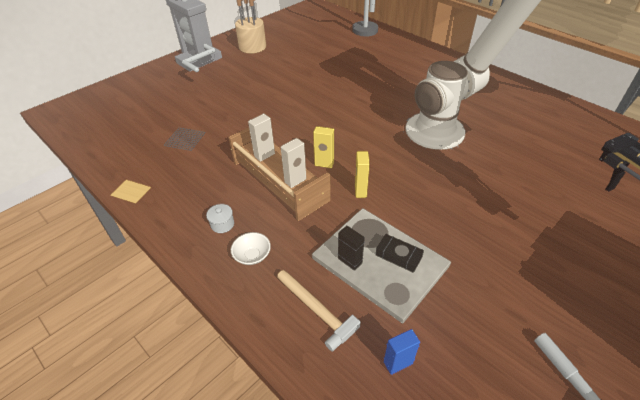

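View pics/top0.png

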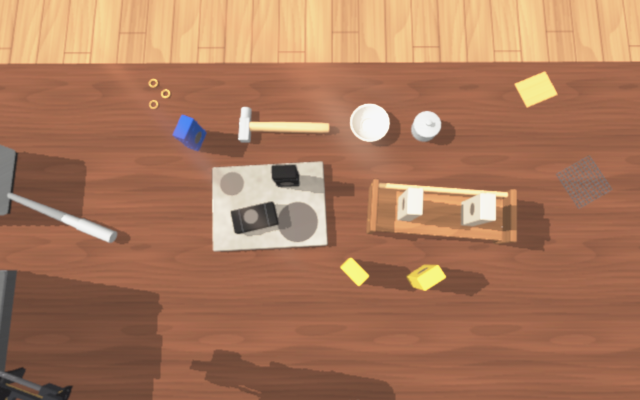

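Scene view: flat black block at (400,252), standing black block at (350,248), both on the slab. The blue block (402,352) and the yellow slabs (324,147) and (362,174) are look-alikes. The pale bricks, at (261,138) and (293,163), are in the rack. In the top view the blocks are at (255,218) and (286,175), the bricks at (410,203) and (480,209). The black pair fits by colour and by lying on the slab. I'll confirm with one enlarged crop.

```bash
python3 - <<'E'
import cv2,numpy as np
a=cv2.imread("pics/scene0.png");b=cv2.imread("pics/top0.png")
r=lambda i,k:cv2.resize(i,None,fx=k,fy=k,interpolation=cv2.INTER_CUBIC)
A=r(a[105:275,225:425],2);B=r(b[155:255,205:335],3);C=r(b[175:245,362:522],5)
o=np.zeros((600,800,3),np.uint8);o[:A.shape[0]-0,:400]=A[:,:400];o[:240,400:800]=r(b[155:255,205:335],3)[:240,:390].__class__ and np.pad(B[:240,:390],((0,0),(0,10),(0,0)))
o[345:595,0:640]=r(b[180:242,365:525],4)[:250]if 0 else np.pad(r(b[180:242,365:525],4),((0,2),(0,0),(0,0)))
cv2.imwrite("pics/crop1.png",o)
E
```

```text
(no output)
```

View pics/crop1.png

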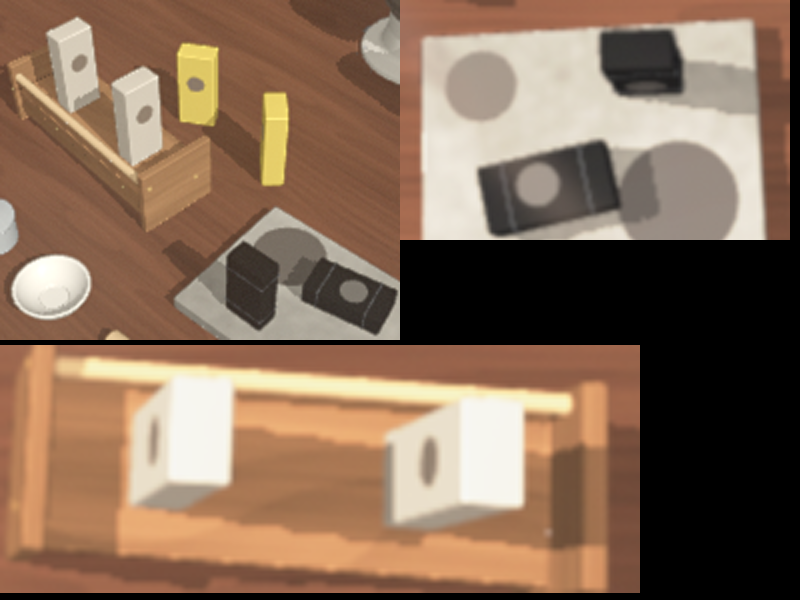

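The crop confirms the two black charcoal blocks on the slab, one standing and one lying, and the two pale bricks in the rack with the rail at the back (+x). The yellow and blue ones are excluded. Next I'll fit box silhouettes for the poses.

```bash
cat > fit.py <<'E'
import cv2,numpy as np
from scipy.optimize import minimize
from scipy.spatial.transform import Rotation as Ro
U=6
def proj(f,P):
    c=P@f["R"].T+f["t"];p=c@f["intrinsics"].T;return p[:,:2]/p[:,2:]
def box(x,y,yaw,z0,dims):
    d=np.array([[i,j,k] for i in(-.5,.5) for j in(-.5,.5) for k in(0,1)])*dims
    return Ro.from_euler('z',yaw).apply(d)+[x,y,z0]
def black(im): return (im.max(2)<75)
def pale(im):
    h=cv2.cvtColor(im,cv2.COLOR_BGR2HSV);return (h[...,1]<75)&(h[...,2]>110)
def mask(f,fn,seed,win=40,hull=True):
    im=cv2.resize(f["frame"],None,fx=U,fy=U,interpolation=cv2.INTER_CUBIC)
    x,y=int(seed[0]*U),int(seed[1]*U);w=win*U
    m=fn(im).astype(np.uint8);k=np.zeros_like(m);k[max(0,y-w):y+w,max(0,x-w):x+w]=1;m*=k
    n,l,st,c=cv2.connectedComponentsWithStats(cv2.morphologyEx(m,cv2.MORPH_OPEN,np.ones((7,7))))
    # biggest component nearest seed
    i=max(range(1,n),key=lambda i:st[i,4]-200*np.hypot(*(c[i]-[x,y]))/U)
    m=(l==i).astype(np.uint8)
    if hull:
        h=cv2.convexHull(cv2.findContours(m,0,2)[0][0] if 0 else np.argwhere(m)[:,::-1].astype(np.int32));cv2.fillConvexPoly(m,h,1)
    return m
def fit(views,p0,z0,dims,fixyaw=None):
    def cost(q):
        c=0
        for f,m in views:
            p=(proj(f,box(q[0]*10,q[1]*10,q[2]/5 if fixyaw is None else fixyaw,z0,dims))+.5)*U-.5
            r=np.zeros_like(m);cv2.fillConvexPoly(r,cv2.convexHull(np.round(p*16).astype(np.int32)),1,shift=4)
            c+=1-(r&m).sum()/max(1,(r|m).sum())
        return c/len(views)
    best=None
    for dy in(-.15,0,.15):
        q=minimize(cost,[p0[0]/10,p0[1]/10,(p0[2]+dy)*5],method="Nelder-Mead",options=dict(initial_simplex=None,xatol=.005,fatol=1e-5))
        if best is None or q.fun<best.fun:best=q
    q=best.x;return round(q[0]*10,1),round(q[1]*10,1),round(q[2]/5,4),round(best.fun,4)
def back(f,px,z):
    d=f["R"].T@np.linalg.inv(f["intrinsics"])@[px[0],px[1],1];o=-f["R"].T@f["t"];return o+d*(z-o[2])/d[2]
E
cat > m0.py <<'E'
from fit import *
T=dict(np.load("pics/top0.npz"));S=dict(np.load("pics/scene0.npz"))
O={"flat":((255,218),(402,252),black,22,(56,105,32),.2,38),"up":((286,175),(350,248),black,22,(32,56,105),1.57,26),
"A":((480,209),(261,138),pale,60,(56,32,130),0,30),"B":((410,203),(293,163),pale,60,(56,32,130),0,30)}
dbg=[]
for n,(t,s,fn,z,d,y,w) in O.items():
    mt=mask(T,fn,t,w);ms=mask(S,fn,s,w+8 if n=="flat" else w)
    p=back(T,t,z+d[2]/2)
    for nm,v in(("top",[(T,mt)]),("scene",[(S,ms)]),("both",[(T,mt),(S,ms)])): print(n,nm,fit(v,(p[0],p[1],y),z,np.array(d)))
    for f,m in((T,mt),(S,ms)):
        im=cv2.resize(f["frame"],None,fx=U,fy=U);c=cv2.findContours(m,0,2)[0];cv2.drawContours(im,c,-1,(0,0,255),2)
        q=(t if f is T else s);X,Y=q[0]*U,q[1]*U;dbg.append(cv2.resize(im[Y-180:Y+180,X-180:X+180],(200,200)))
cv2.imwrite("pics/dbg.png",np.vstack([np.hstack(dbg[:4]),np.hstack(dbg[4:])]))
print("slab/cheeks")
for px in((212,168),(323,162),(326,247),(215,250)): print("slab",back(T,px,22).round(1))
E
python3 m0.py
```

```text
flat top (np.float64(516.6), np.float64(246.6), np.float64(0.052), np.float64(0.7805))
flat scene (np.float64(521.2), np.float64(247.3), np.float64(0.2846), np.float64(0.0981))
flat both (np.float64(521.4), np.float64(247.1), np.float64(0.2879), np.float64(0.4418))
up top (np.float64(620.5), np.float64(167.5), np.float64(0.1921), np.float64(0.1734))
up scene (np.float64(614.5), np.float64(168.5), np.float64(1.5839), np.float64(0.239))
up both (np.float64(618.8), np.float64(168.4), np.float64(-0.035), np.float64(0.1506))
A top (np.float64(534.6), np.float64(-263.3), np.float64(-0.1568), np.float64(0.3186))
A scene (np.float64(527.7), np.float64(-259.6), np.float64(0.0), np.float64(0.027))
A both (np.float64(530.0), np.float64(-256.4), np.float64(0.1491), np.float64(0.2108))
B top (np.float64(546.0), np.float64(-112.4), np.float64(0.0), np.float64(0.4025))
B scene (np.float64(539.2), np.float64(-110.8), np.float64(0.0), np.float64(0.0247))
B both (np.float64(540.7), np.float64(-109.4), np.float64(0.0), np.float64(0.247))
slab/cheeks
slab [652.3 361.6  22. ]
slab [667.6  81.7  22. ]
slab [454.7  73.8  22. ]
slab [447.3 344.5  22. ]
```

View pics/dbg.png

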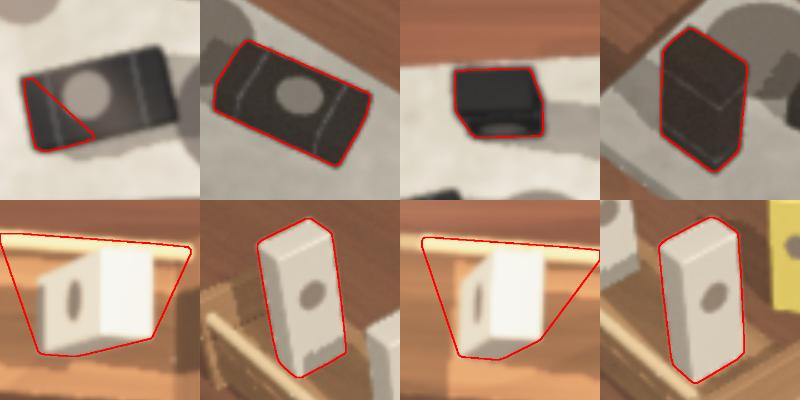

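Scene masks are good. In the top view the flat-block mask is broken and the brick masks leak into the rail, so I'll refine the thresholds and the optimiser start.

```bash
python3 - <<'E'
s=open("fit.py").read()
s=s.replace("initial_simplex=None","initial_simplex=np.array([p0[0]/10,p0[1]/10,(p0[2]+dy)*5])+np.vstack([np.zeros(3),np.eye(3)])")
s=s.replace("np.float64","float").replace("return round(q[0]*10,1),round(q[1]*10,1),round(q[2]/5,4),round(best.fun,4)","return [round(float(v),4) for v in (q[0]*10,q[1]*10,q[2]/5,best.fun)]")
s+='''
def black2(im): return im.max(2)<95
def pale2(im):
    h=cv2.cvtColor(im,cv2.COLOR_BGR2HSV);return (h[...,1]<62)&(h[...,2]>100)
'''
open("fit.py","w").write(s)
m=open("m0.py").read().replace("(32,56,105),1.57","(32,56,105),0").replace("mt=mask(T,fn,t,w)","mt=mask(T,black2 if fn is black else pale2,t,w)")
open("m0.py","w").write(m)
import cv2,numpy as np
b=cv2.cvtColor(cv2.imread("pics/top0.png"),cv2.COLOR_BGR2HSV)
for p in((440,191),(470,192),(500,194),(470,210),(474,203),(490,208),(403,205),(414,203),(396,189)):print(p,b[p[1],p[0]])
E
python3 m0.py
```

```text
(440, 191) [ 22  81 245]
(470, 192) [ 27  54 247]
(500, 194) [ 27  52 247]
(470, 210) [ 16  53 182]
(474, 203) [ 21  41 226]
(490, 208) [ 23   9 247]
(403, 205) [ 15  60 167]
(414, 203) [ 26   8 247]
(396, 189) [ 14 117 199]
flat top [525.3716, 245.3514, 0.2052, 0.0854]
flat scene [522.1084, 246.9306, 0.2747, 0.0975]
flat both [523.4862, 246.5902, 0.2515, 0.0952]
up top [620.4533, 167.6707, 0.1281, 0.1294]
up scene [616.3734, 168.2624, -0.2119, 0.0977]
up both [618.7902, 168.7278, -0.0049, 0.128]
A top [534.332, -261.5221, -0.0852, 0.2988]
A scene [527.4204, -259.8533, -0.0332, 0.0252]
A both [530.4937, -255.7192, 0.1049, 0.2046]
B top [545.9417, -111.4468, -0.0061, 0.3796]
B scene [539.105, -110.5961, 0.023, 0.024]
B both [541.9503, -107.2861, 0.0916, 0.2361]
slab/cheeks
slab [652.3 361.6  22. ]
slab [667.6  81.7  22. ]
slab [454.7  73.8  22. ]
slab [447.3 344.5  22. ]
```

View pics/dbg.png

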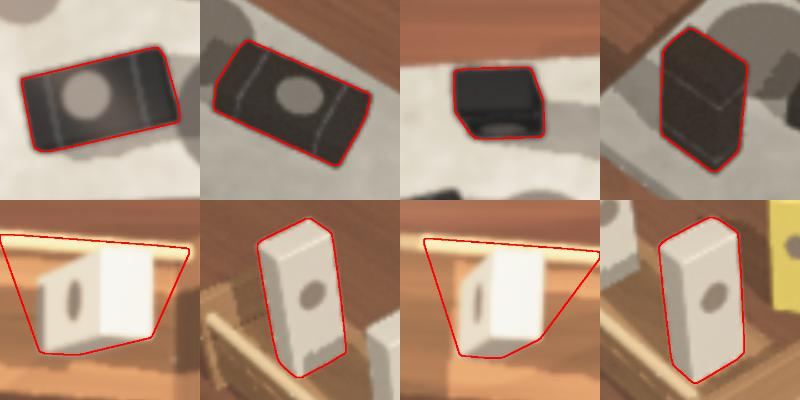

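```bash
python3 - <<'E'
s=open("fit.py").read()
s=s.replace("z0,dims))+.5)*U-.5","z0,dims))+.5)*U-.5;p=p.mean(0)+(p-p.mean(0))*1;hc=cv2.convexHull(p.astype(np.float32))[:,0];ce=hc.mean(0);p=ce+(hc-ce)*q[3]")
s=s.replace("(p0[2]+dy)*5]","(p0[2]+dy)*5,1]").replace("np.vstack([np.zeros(3),np.eye(3)])","np.vstack([np.zeros(4),np.diag([1,1,1,-.05])])").replace("q[2]/5,best.fun","q[2]/5,q[3],best.fun")
s=s.replace("return (h[...,1]<62)&(h[...,2]>100)","return (h[...,1]<30)&(h[...,2]>100)|(h[...,1]<75)&(h[...,2]<232)&(h[...,2]>120)")
open("fit.py","w").write(s)
E
cat >> m0.py <<'E'
h=cv2.cvtColor(T["frame"],cv2.COLOR_BGR2HSV)
m=((h[...,0]>=19)&(h[...,1]>40)&(h[...,1]<130)&(h[...,2]>232));m[:180]=0;m[200:]=0;m[:,:388]=0;m[:,504:]=0
yx=np.argwhere(m);P=np.array([back(T,(x,y),82)[:2] for y,x in yx]);k=np.polyfit(P[:,1],P[:,0],1);print("rail x=",k,"yaw",-np.arctan(k[0]),len(P),np.std(P[:,0]-np.polyval(k,P[:,1])))
E
python3 m0.py
```

```text
flat top [524.8795, 246.7372, 0.2291, 0.9491, 0.0303]
flat scene [521.2648, 247.7145, 0.2167, 0.9542, 0.047]
flat both [524.1197, 246.9789, 0.2342, 0.9564, 0.0528]
up top [620.2617, 168.6973, 0.0252, 0.9275, 0.0171]
up scene [617.3191, 169.5738, 0.0335, 0.9336, 0.0152]
up both [619.5124, 169.2689, -0.0006, 0.94, 0.0633]
A top [531.3377, -260.1806, -0.0613, 0.9516, 0.0288]
A scene [527.4742, -259.9259, -0.045, 0.989, 0.0131]
A both [528.7751, -258.8253, -0.0745, 0.9784, 0.0659]
B top [551.7058, -117.8701, -0.0916, 0.7437, 0.2263]
B scene [538.9934, -110.7933, -0.0351, 0.9866, 0.0143]
B both [540.191, -109.7228, -0.0815, 0.9818, 0.2632]
slab/cheeks
slab [652.3 361.6  22. ]
slab [667.6  81.7  22. ]
slab [454.7  73.8  22. ]
slab [447.3 344.5  22. ]
rail x= [7.16153024e-02 6.00891556e+02] yaw -0.07149324538573991 460 3.813740099738602
```

Poses are good enough (top and scene agree to about ±2 mm; I use the mean). Plan:
1. Move charcoal_up to the +y slot first, because it is in the way of the gripper body over the flat one.
2. Stand the flat block on the free bench in front of the slab.
3. Retake it from above and place it in the other slot.

```bash
cat > go.py <<'E'
import sys,numpy as np
from station import *
from scipy.spatial.transform import Rotation as R
def down(yaw): return R.from_euler('z',yaw)*R.from_euler('x',np.pi)
def to(p,Rt,Rc=None,pc=None):
    s=sense();Rc=Rc or R.from_quat(s["eef_rot"]);pc=s["ee_pos"] if pc is None else pc
    print("turn deg",np.degrees((Rc.inv()*Rt).as_rotvec()).round(2),"shift cm",(Rc.inv().apply(np.array(p)-pc)/10).round(3))
if __name__=="__main__":
    a=[float(v) for v in sys.argv[1:5]];to(a[:3],down(a[3]))
    s=sense();print(round(s["clock"],2),np.round(s["ee_pos"],1),"q",np.round(s["joint_pos"],2),"F",np.round(s["contact_force"],1),round(s["width"],1))
E
python3 go.py 618.8 169.1 165 0.03
```

```text
turn deg [ 1.100e-01  1.000e-02 -2.034e+01] shift cm [53.253 26.656  5.714]
0.1 [199.3 591.8 221.6] q [ 1.5   0.39  0.01 -0.   -1.19 -0.26] F [-0.7 -0.3 -0.4] 86.8
```

```bash
python3 -m jog '[[0,0,-20.3,53.25,26.66,5.7,1],[0,0,-20.3,53.25,26.66,5.7,1],[0,0,-20.3,53.25,26.66,5.7,1],[0,0,-20.3,53.25,26.66,5.7,1],[0,0,-20.3,53.25,26.66,5.7,1],[0,0,-20.3,53.25,26.66,5.7,1],[0,0,-20.3,53.25,26.66,5.7,1],[0,0,-20.3,53.25,26.66,5.7,1],[0,0,-20.3,53.25,26.66,5.7,1],[0,0,-20.3,53.25,26.66,5.7,1],[0,0,-20.3,53.25,26.66,5.7,1],[0,0,-20.3,53.25,26.66,5.7,1],[0,0,-20.3,53.25,26.66,5.7,1],[0,0,-20.3,53.25,26.66,5.7,1],[0,0,-20.3,53.25,26.66,5.7,1],[0,0,-20.3,53.25,26.66,5.7,1]]' 30; python3 go.py 618.8 169.1 94 0.03
python3 - <<'E'
from station import *
import cv2,numpy as np
a=grab_frame("scene")["frame"];b=grab_frame("top")["frame"]
r=lambda i:cv2.resize(i,(400,300),interpolation=cv2.INTER_CUBIC)
cv2.imwrite("pics/p2.png",np.hstack([r(a[100:280,280:520]),r(b[120:270,180:380])]))
E
```

```text
clock: 1.7
ee_pos: [618.3, 170.8, 165.8]
eef_rot: [1.0, 0.016, 0.0, -0.0]
contact_force: [0.2, 0.6, -0.1]
width: 86.9
finger_force: 0.0
turn deg [-0.01 -0.01  0.07] shift cm [0.042 0.174 7.183]
1.7 [618.3 170.8 165.8] q [ 0.52  0.45 -0.03 -0.   -1.09  1.08] F [ 0.2  0.6 -0.1] 86.9
```

View pics/p2.png

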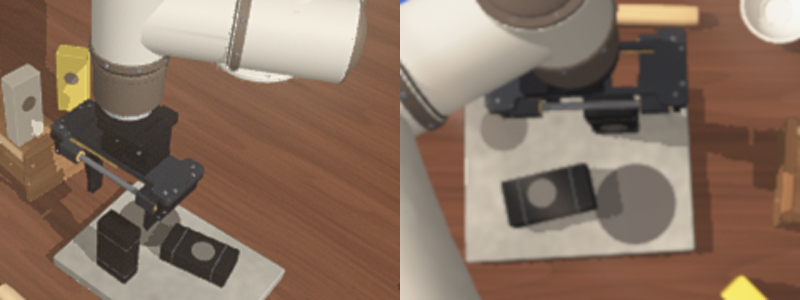

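The gripper body's 190 mm side runs along the closing line, and the open fingers straddle the standing block (crop 118,240). Descend and grip.

```bash
python3 -m jog '[[0,0,0,0.04,0.17,2,1],[0,0,0,0.04,0.17,4,1],[0,0,0,0.04,0.17,5.5,1],[0,0,0,0.04,0.17,6.6,1],[0,0,0,0.04,0.17,7.15,1],[0,0,0,0.04,0.17,7.18,1],[0,0,0,0.04,0.17,7.18,0.5],[0,0,0,0.04,0.17,7.18,0.5],[0,0,0,0.04,0.17,7.18,0.5],[0,0,0,0.04,0.17,7.18,0.5],[0,0,0,0.04,0.17,7.18,0.5],[0,0,0,0.04,0.17,7.18,0.5],[0,0,0,0.04,0.17,7.18,0.5]]' 25; python3 go.py 618.8 169.1 94 0.03
```

```text
clock: 3.1
ee_pos: [619.6, 168.1, 94.0]
eef_rot: [1.0, 0.015, 0.0, -0.0]
contact_force: [-0.2, 0.3, 0.7]
width: 55.9
finger_force: 25.0
turn deg [-0.   -0.02 -0.02] shift cm [-0.077 -0.104  0.001]
3.1 [619.6 168.1  94. ] q [ 0.52  0.52 -0.11  0.   -0.94  1.08] F [-0.2  0.3  0.7] 55.9
```

```bash
python3 -m jog '[[0,0,0,0,0,-0.5,0.5],[0,0,0,0,0,-2,0.5],[0,0,0,0,0,-6,0.5],[0,0,0,0,0,-10,0.5],[0,0,0,0,0,-14,0.5],[0,0,0,0,0,-18,0.5],[0,0,0,0,0,-19.6,0.5],[0,0,0,0,0,-19.6,0.5]]'; python3 go.py 537.1 -160.5 290 -1.646
```

```text
clock: 3.9
ee_pos: [620.5, 168.4, 293.4]
eef_rot: [1.0, 0.015, 0.003, -0.001]
contact_force: [-0.1, 0.2, -0.5]
width: 55.7
finger_force: 25.0
turn deg [-0.42 -0.14 96.01] shift cm [-9.313 32.631  0.19 ]
3.9 [620.5 168.4 293.4] q [ 0.52  0.38  0.17  0.   -1.36  1.08] F [-0.1  0.2 -0.5] 55.7
```

```bash
python3 -m jog '[[0,0,8,-0.8,2.6,0,0.5],[0,0,16,-1.6,5.3,0,0.5],[0,0,24,-2.3,8,0,0.5],[0,0,32,-3.1,10.8,0,0.5],[0,0,40,-3.9,13.5,0,0.5],[0,0,48,-4.7,16.3,0,0.5],[0,0,56,-5.4,19,0,0.5],[0,0,64,-6.2,21.8,0,0.5],[0,0,72,-7,24.5,0,0.5],[0,0,80,-7.8,27.2,0,0.5],[0,0,86,-8.4,29.2,0,0.5],[0,0,91,-8.9,31,0,0.5],[0,0,94.5,-9.2,32.2,0,0.5],[0,0,96,-9.31,32.63,0,0.5],[0,0,96,-9.31,32.63,0,0.5],[0,0,96,-9.31,32.63,0,0.5],[0,0,96,-9.31,32.63,0,0.5]]'; python3 go.py 537.1 -160.5 290 -1.646
python3 - <<'E'
from station import *
import cv2,numpy as np
a=grab_frame("scene");b=grab_frame("top")
np.savez("pics/scene3.npz",**a);np.savez("pics/top3.npz",**b);a=a["frame"];b=b["frame"]
r=lambda i:cv2.resize(i,(400,320),interpolation=cv2.INTER_CUBIC)
cv2.imwrite("pics/p3.png",np.hstack([r(a[20:220,200:450]),r(b[120:260,360:535])]))
E
```

```text
clock: 5.6
ee_pos: [536.1, -160.2, 289.4]
eef_rot: [-0.681, 0.733, 0.0, -0.0]
contact_force: [0.5, -0.2, -0.7]
width: 55.7
finger_force: 25.0
turn deg [0.03 0.01 0.08] shift cm [ 0.019 -0.103 -0.06 ]
5.6 [ 536.1 -160.2  289.4] q [-0.    0.23 -0.04 -0.   -1.3  -0.07] F [ 0.5 -0.2 -0.7] 55.7
```

View pics/p3.png

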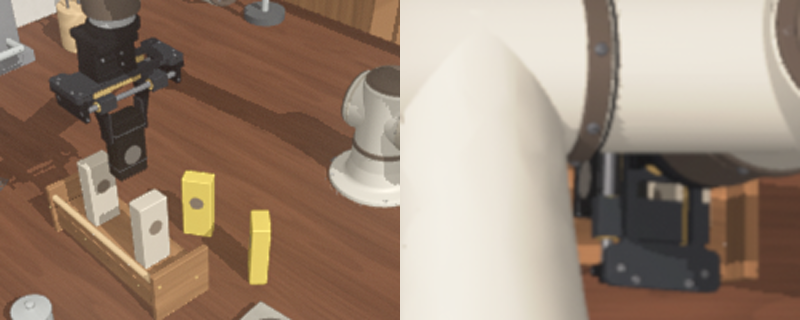

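```bash
cat > held.py <<'E'
from fit import *
import sys
def held(S,z0,yaw,p0,cut,d=(56,32,105),win=(300,250)):
    im=cv2.resize(S["frame"],None,fx=U,fy=U,interpolation=cv2.INTER_CUBIC)
    for th in(50,60,70):
        m=(im.max(2)<th).astype(np.uint8);m[:int(cut*U)]=0
        c0=proj(S,np.array([[p0[0],p0[1],z0+30]]))[0]*U;k=np.zeros_like(m);k[int(c0[1])-250:int(c0[1])+250,int(c0[0])-200:int(c0[0])+200]=1;m*=k
        h=cv2.convexHull(np.argwhere(cv2.morphologyEx(m,cv2.MORPH_OPEN,np.ones((9,9))))[:,::-1].astype(np.int32));cv2.fillConvexPoly(m,h,1)
        def cost(q):
            p=(proj(S,box(q[0],q[1],yaw+q[2]/50,z0,np.array(d)))+.5)*U-.5;r=np.zeros_like(m)
            hc=cv2.convexHull(p.astype(np.float32))
            cv2.fillConvexPoly(r,np.round(hc*16).astype(np.int32),1,shift=4)
            r=cv2.erode(r,np.ones((2*e+1,2*e+1))) if e else r
            r[:int(cut*U)]=0;return 1-(r&m).sum()/(r|m).sum()
        for e in(0,2):
            q=minimize(cost,[p0[0],p0[1],0],method="Nelder-Mead",options=dict(initial_simplex=np.array([p0[0],p0[1],0])+np.vstack([np.zeros(3),np.eye(3)*5]),xatol=.05,fatol=1e-5));print(th,e,(q.x*[1,1,.02]).round(3),round(q.fun,4))
S=dict(np.load("pics/scene3.npz"));held(S,217.4,-.075,(536,-160),97)
E
python3 held.py
```

```text
50 0 [ 491.082 -253.082    1.021] 0.7463
50 2 [ 493.051 -258.273    1.026] 0.7356
60 0 [ 5.29776e+02 -1.68381e+02  1.06000e-01] 0.0543
60 2 [ 5.31434e+02 -1.66106e+02 -2.90000e-02] 0.0462
70 0 [ 5.32695e+02 -1.64334e+02 -6.00000e-03] 0.0502
70 2 [ 5.33196e+02 -1.62636e+02 -2.00000e-03] 0.0494
```

```bash
python3 -m jog '[[0,0,0,0,-0.1,1,0.5],[0,0,0,0,-0.1,4,0.5],[0,0,0,0,-0.1,7,0.5],[0,0,0,0,-0.1,9.5,0.5],[0,0,0,0,-0.1,11.5,0.5],[0,0,0,0,-0.1,13.2,0.5],[0,0,0,0,-0.1,14.4,0.5],[0,0,0,0,-0.1,15.1,0.5],[0,0,0,0,-0.1,15.4,0.5],[0,0,0,0,-0.1,15.4,0.5],[0,0,0,0,-0.1,15.4,0.5]]'; python3 go.py 537.1 -160.5 132 -1.646
python3 - <<'E'
from station import *
import cv2,numpy as np
a=grab_frame("scene")["frame"]
cv2.imwrite("pics/p4.png",cv2.resize(a[75:235,215:415],(750,600),interpolation=cv2.INTER_CUBIC))
E
```

```text
clock: 6.8
ee_pos: [537.6, -161.0, 136.5]
eef_rot: [-0.68, 0.733, -0.001, 0.001]
contact_force: [0.1, -0.3, -1.7]
width: 55.6
finger_force: 25.0
turn deg [-0.09 -0.01  0.01] shift cm [-0.046  0.053  0.453]
6.8 [ 537.6 -161.   136.5] q [-0.    0.35 -0.27  0.   -0.94 -0.07] F [ 0.1 -0.3 -1.7] 55.6
```

View pics/p4.png

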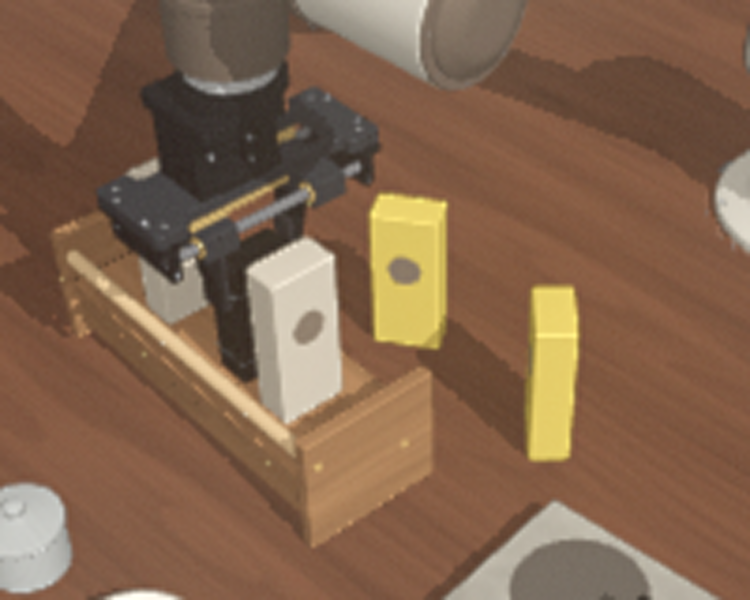

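The block hangs between the bricks, clear of brick B (crop 300,330), with the body above it. Lower the last few mm.

```bash
python3 -m jog '[[0,0,0,0,0,0.15,0.5],[0,0,0,0,0,0.3,0.5],[0,0,0,0,0,0.36,0.5],[0,0,0,0,0,0.38,0.5],[0,0,0,0,0,0.38,0.5]]';python3 -m jog '[[0,0,0,0,0,0.05,0.5],[0,0,0,0,0,0.08,0.5],[0,0,0,0,0,0.08,0.5]]'
```

```text
clock: 7.35
ee_pos: [537.0, -161.0, 132.0]
eef_rot: [-0.68, 0.733, 0.0, -0.0]
contact_force: [-0.3, 0.2, 0.3]
width: 56.2
finger_force: 25.0
clock: 7.65
ee_pos: [537.0, -161.0, 132.0]
eef_rot: [-0.68, 0.733, -0.0, -0.0]
contact_force: [-2.1, 0.9, 5.5]
width: 56.1
finger_force: 25.0
```

Contact (5.5 N). Release and rise.

```bash
python3 -m jog '[[0,0,0,0,0,0,0.68],[0,0,0,0,0,0,0.72],[0,0,0,0,0,0,0.85],[0,0,0,0,0,0,0.85],[0,0,0,0,0,0,0.85],[0,0,0,0,0,-0.5,0.85],[0,0,0,0,0,-2,0.85],[0,0,0,0,0,-5,0.9],[0,0,0,0,0,-9,1],[0,0,0,0,0,-14,1],[0,0,0,0,0,-18,1],[0,0,0,0,0,-18,1]]'; python3 go.py 530.2 215.5 170 -1.346
```

```text
clock: 8.85
ee_pos: [539.8, -161.8, 319.0]
eef_rot: [-0.68, 0.733, -0.006, 0.004]
contact_force: [-0.7, -0.4, -0.0]
width: 86.8
finger_force: 0.0
turn deg [ -0.82  -0.22 -17.16] shift cm [-37.582   3.99   14.775]
8.85 [ 539.8 -161.8  319. ] q [-0.    0.22  0.01  0.   -1.35 -0.07] F [-0.7 -0.4 -0. ] 86.8
```

```bash
python3 -m jog '[[0,0,-2,-4,0.4,1.4,1],[0,0,-4,-8.5,0.9,3.2,1],[0,0,-6,-13,1.4,5,1],[0,0,-8,-17.5,1.9,6.8,1],[0,0,-11,-22,2.4,8.6,1],[0,0,-14,-26.5,2.9,10.4,1],[0,0,-16,-31,3.4,12.2,1],[0,0,-17.2,-35,3.8,13.5,1],[0,0,-17.2,-37,3.95,14,1],[0,0,-17.2,-37.5,3.95,14.1,1],[0,0,-17.2,-37.5,3.95,14.1,1],[0,0,-17.2,-37.5,3.95,14.1,1],[0,0,-17.2,-37.5,3.95,14.1,1]]'; python3 go.py 530.2 215.5 27 -1.346
cat > m1.py <<'E'
from fit import *
from station import grab_frame
import sys
S=grab_frame("scene");T=grab_frame("top");np.savez("pics/scene_l.npz",**S);np.savez("pics/top_l.npz",**T)
def go(nm,f,fn,s,w,p,z,d):
    try: print(nm,fit([(f,mask(f,fn,s,w))],p,z,np.array(d)))
    except Exception as e: print(nm,"fail",e)
go("A",S,pale,(261,138),30,(528,-260,-.05),60,(56,32,130))
go("B",S,pale,(293,163),30,(539,-110,-.05),60,(56,32,130))
c=proj(S,np.array([[537,-161,130]]))[0]
go("placed",S,black,c,24,(537,-161,-.05),60,(56,32,105))
c=proj(T,np.array([[537,-161,140]]))[0];go("placedT",T,black2,c,22,(537,-161,-.05),60,(56,32,105))
E
python3 m1.py
```

```text
clock: 10.15
ee_pos: [526.1, 214.7, 170.9]
eef_rot: [0.781, -0.624, 0.0, -0.0]
contact_force: [0.1, 0.5, 0.0]
width: 87.1
finger_force: 0.0
turn deg [-0.05  0.02 -0.1 ] shift cm [ 0.018 -0.401 14.389]
10.15 [526.1 214.7 170.9] q [ 0.67  0.33 -0.21  0.   -1.03 -0.45] F [0.1 0.5 0. ] 87.1
A [527.4635, -259.9978, -0.0604, 0.9876, 0.0323]
B [539.3321, -110.9084, -0.0355, 0.985, 0.0167]
placed [537.9692, -169.5447, 0.5361, 0.8382, 0.191]
placedT [537.7356, -162.0526, -0.0936, 0.9606, 0.0699]
```

Bricks have not moved and the placed block is in line. Descend on the flat block and grip.

```bash
python3 -m jog '[[0,0,0,0,-0.4,3,1],[0,0,0,0,-0.4,6.5,1],[0,0,0,0,-0.4,9.5,1],[0,0,0,0,-0.4,11.8,1],[0,0,0,0,-0.4,13.3,1],[0,0,0,0,-0.4,14,1],[0,0,0,0,-0.4,14.35,1],[0,0,0,0,-0.4,14.35,1],[0,0,0,0,-0.4,14.35,0.5],[0,0,0,0,-0.4,14.35,0.5],[0,0,0,0,-0.4,14.35,0.5],[0,0,0,0,-0.4,14.35,0.5],[0,0,0,0,-0.4,14.35,0.5],[0,0,0,0,-0.4,14.35,0.5],[0,0,0,0,-0.4,14.35,0.5]]' 35; python3 go.py 530.2 215.5 27 -1.346
```

```text
clock: 11.75
ee_pos: [530.0, 217.0, 27.0]
eef_rot: [0.782, -0.623, 0.0, -0.0]
contact_force: [-0.3, 0.3, 3.2]
width: 55.8
finger_force: 34.9
turn deg [-0.05  0.01  0.02] shift cm [ 0.155  0.017 -0.   ]
11.75 [530. 217.  27.] q [ 0.67  0.51 -0.35  0.   -0.71 -0.45] F [-0.3  0.3  3.2] 55.8
```

```bash
python3 -m jog '[[0,0,0,0,0,-0.5,0.5],[0,0,0,0,0,-2,0.5],[0,0,0,0,0,-5,0.5],[0,0,0,0,0,-9,0.5],[0,0,0,0,0,-13,0.5],[0,0,0,0,0,-17,0.5],[0,0,0,0,0,-20,0.5],[0,0,0,0,0,-20,0.5]]'; python3 go.py 400 190 225 -1.346
```

```text
clock: 12.55
ee_pos: [531.7, 217.9, 232.0]
eef_rot: [0.782, -0.623, 0.002, -0.005]
contact_force: [0.5, 1.7, -1.8]
width: 55.5
finger_force: 34.9
turn deg [-0.54  0.18  0.04] shift cm [-0.223 13.465  0.574]
12.55 [531.7 217.9 232. ] q [ 0.67  0.29 -0.11  0.   -1.16 -0.45] F [ 0.5  1.7 -1.8] 55.5
```

```bash
python3 -m jog '[[0,6,0,0,1,0,0.5],[0,12,0,0,2,0,0.5],[0,18,0,0,3,0,0.5],[0,24,0,0,4,0,0.5],[0,30,0,0,5,0,0.5],[0,36,0,0,6,0,0.5],[0,42,0,0,7,0,0.5],[0,48,0,0,8,0,0.5],[0,54,0,0,9,0,0.5],[0,60,0,0,10,0,0.5],[0,66,0,0,11,0,0.5],[0,72,0,0,12,0,0.5],[0,78,0,0,12.8,0,0.5],[0,83,0,0,13.3,0,0.5],[0,87,0,0,13.4,0,0.5],[0,90,0,0,13.4,0,0.5],[0,90,0,0,13.4,0,0.5],[0,90,0,0,13.4,0,0.5],[0,90,0,0,13.4,0,0.5]]'; cat > up.py <<'E'
from go import *
s=sense();Rt=down(-1.346)*R.from_euler('y',np.pi/2)
import sys;to([float(v) for v in sys.argv[1:4]],Rt);print(np.round(s["ee_pos"],1),"q",np.round(s["joint_pos"],2),"axes",R.from_quat(s["eef_rot"]).as_matrix().round(3).tolist(),s["contact_force"].round(1) if hasattr(s["contact_force"],"round") else s["contact_force"])
E
python3 up.py 400 190 95
python3 - <<'E'
from station import *
import cv2,numpy as np
a=grab_frame("scene");b=grab_frame("top");np.savez("pics/scene5.npz",**a);np.savez("pics/top5.npz",**b)
r=lambda i:cv2.resize(i,(400,300),interpolation=cv2.INTER_CUBIC)
cv2.imwrite("pics/p5.png",np.hstack([r(a["frame"][60:300,300:620]),r(b["frame"][100:340,120:440])]))
E
```

```text
clock: 14.45
ee_pos: [399.2, 186.9, 226.9]
eef_rot: [0.553, -0.441, 0.553, 0.44]
contact_force: [0.3, -0.3, -1.3]
width: 55.8
finger_force: 34.9
turn deg [ 0.01  0.12 -0.05] shift cm [-13.193  -0.134  -0.255]
[399.2 186.9 226.9] q [ 1.2   0.68 -0.58  0.62 -1.83 -1.39] axes [[-0.0, -0.975, 0.223], [-0.002, -0.223, -0.975], [1.0, -0.001, -0.002]] [ 0.3 -0.3 -1.3]
```

View pics/p5.png

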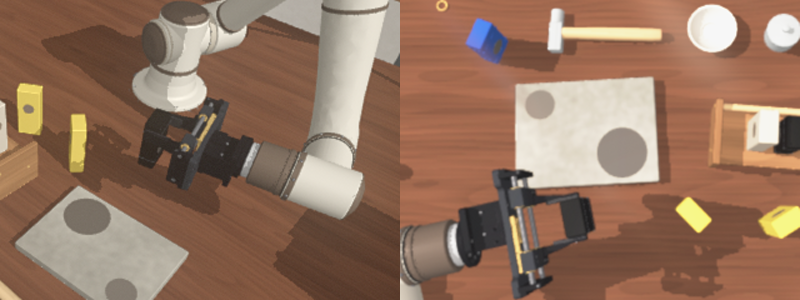

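The block hangs upright in the sideways gripper (right crop 575,215). The slab is now empty and the bench below is free. Lower it to just above the bench.

```bash
python3 -m jog '[[0,0,0,-2,0,0,0.5],[0,0,0,-4.5,0,0,0.5],[0,0,0,-7,0,0,0.5],[0,0,0,-9,0,0,0.5],[0,0,0,-11,0,0,0.5],[0,0,0,-12.3,0,0,0.5],[0,0,0,-13.2,0,0,0.5],[0,0,0,-13.5,0,0,0.5],[0,0,0,-13.5,0,0,0.5],[0,0,0,-13.5,0,0,0.5]]'; python3 up.py 400 190 83.5;python3 -m jog '[[0,0,0,-0.15,0,0,0.5],[0,0,0,-0.3,0,0,0.5],[0,0,0,-0.4,0,0,0.5],[0,0,0,-0.4,0,0,0.5]]';python3 -m jog '[[0,0,0,-0.1,0,0,0.5],[0,0,0,-0.15,0,0,0.5],[0,0,0,-0.15,0,0,0.5]]'
```

```text
clock: 15.55
ee_pos: [399.2, 187.1, 92.1]
eef_rot: [0.553, -0.441, 0.553, 0.44]
contact_force: [-0.7, -0.2, -0.7]
width: 55.9
finger_force: 34.9
turn deg [-0.01  0.04 -0.04] shift cm [-0.864 -0.147 -0.265]
[399.2 187.1  92.1] q [ 1.2   0.91 -0.57  0.6  -1.64 -1.52] axes [[-0.0, -0.975, 0.223], [-0.001, -0.223, -0.975], [1.0, -0.001, -0.001]] [-0.7 -0.2 -0.7]
clock: 15.95
ee_pos: [399.1, 187.0, 87.6]
eef_rot: [0.553, -0.441, 0.553, 0.441]
contact_force: [-0.6, -0.5, -1.7]
width: 55.7
finger_force: 34.9
clock: 16.25
ee_pos: [399.1, 186.9, 86.1]
eef_rot: [0.553, -0.441, 0.553, 0.441]
contact_force: [0.0, 0.5, -1.5]
width: 55.8
finger_force: 34.9
```

```bash
python3 -m jog '[[0,0,0,-0.1,0,0,0.5],[0,0,0,-0.15,0,0,0.5],[0,0,0,-0.15,0,0,0.5]]'|grep -E "ee_pos|contact";python3 -m jog '[[0,0,0,-0.07,0,0,0.5],[0,0,0,-0.1,0,0,0.5],[0,0,0,-0.1,0,0,0.5]]'|grep -E "ee_pos|contact"
```

```text
ee_pos: [399.1, 186.9, 84.6]
contact_force: [-0.3, -0.5, -1.2]
ee_pos: [399.1, 187.0, 83.6]
contact_force: [0.4, -0.2, -0.8]
```

```bash
python3 -m jog '[[0,0,0,-0.05,0,0,0.5],[0,0,0,-0.08,0,0,0.5],[0,0,0,-0.08,0,0,0.5]]'|grep -E "ee_pos|contact";python3 -m jog '[[0,0,0,-0.05,0,0,0.5],[0,0,0,-0.08,0,0,0.5],[0,0,0,-0.08,0,0,0.5]]'|grep -E "ee_pos|contact"
```

```text
ee_pos: [399.1, 187.0, 83.6]
contact_force: [-0.1, -0.9, 2.5]
ee_pos: [399.1, 187.1, 83.5]
contact_force: [0.3, 1.1, 5.5]
```

Contact at the predicted height. Release and back away level.

```bash
python3 -m jog '[[0,0,0,0.03,0,0,0.66],[0,0,0,0.03,0,0,0.72],[0,0,0,0.03,0,0,0.9],[0,0,0,0.03,0,0,0.9],[0,0,0,0.03,0,0,0.9],[0,0,0,0.03,0,0,0.9],[0,0,0,0.03,0,-0.5,0.9],[0,0,0,0.03,0,-1.5,0.9],[0,0,0,0.03,0,-3,1],[0,0,0,0.03,0,-5.5,1],[0,0,0,0.03,0,-8,1],[0,0,0,3,0,-9.5,1],[0,0,0,7,0,-10,1],[0,0,0,11,0,-10,1],[0,0,0,14,0,-10,1],[0,0,0,14,0,-10,1]]'; python3 go.py 396.7 197.5 170 -1.346
python3 - <<'E'
from fit import *
from station import grab_frame
S=grab_frame("scene");T=grab_frame("top");np.savez("pics/scene6.npz",**S);np.savez("pics/top6.npz",**T)
for n,f,fn in(("S",S,black),("T",T,black2)):
    c=proj(f,np.array([[396.7,197.5,52.]]))[0];m=mask(f,fn,c,30);print(n,c.round(),m.sum()/U/U,fit([(f,m)],(396.7,197.5,.225),0,np.array((56,32,105))))
    cv2.imwrite(f"pics/x{n}.png",f["frame"])
E
```

```text
clock: 19.05
ee_pos: [376.7, 285.8, 225.1]
eef_rot: [0.554, -0.443, 0.552, 0.438]
contact_force: [0.3, 0.9, -0.6]
width: 87.3
finger_force: 0.0
turn deg [ -0.26 -89.65  -0.13] shift cm [-5.449  0.059  9.084]
19.05 [376.7 285.8 225.1] q [ 1.29  0.76 -0.36  0.55 -1.95 -1.35] F [ 0.3  0.9 -0.6] 87.3
S [413. 211.] 621.9166666666666 [393.7037, 198.9155, 0.2072, 0.964, 0.0179]
T [273. 271.] 484.3055555555556 [397.2646, 197.552, 0.2197, 0.9731, 0.0261]
```

The block stands upright at about (396, 198), as planned. Swing the tool back down over it.

```bash
python3 -m jog '[[0,-7,0,0,0,1,1],[0,-14,0,0,0,2,1],[0,-21,0,0,0,3,1],[0,-28,0,0,0,4,1],[0,-36,0,0,0.05,5,1],[0,-44,0,0,0.05,6,1],[0,-52,0,0,0.05,7,1],[0,-60,0,0,0.05,8,1],[0,-68,0,0,0.05,9,1],[0,-76,0,0,0.05,9.1,1],[0,-83,0,-1,0.05,9.1,1],[0,-88,0,-3,0.05,9.1,1],[0,-90,0,-5,0.05,9.1,1],[0,-90,0,-5,0.05,9.1,1],[0,-90,0,-5,0.05,9.1,1],[0,-90,0,-5,0.05,9.1,1]]'; python3 go.py 396.5 197.8 72 -1.351
```

```text
clock: 20.75
ee_pos: [396.9, 196.3, 172.3]
eef_rot: [0.782, -0.623, 0.0, 0.0]
contact_force: [1.0, 0.5, 0.0]
width: 87.0
finger_force: 0.0
turn deg [-0.02 -0.05  0.37] shift cm [-0.159  0.014 10.035]
20.75 [396.9 196.3 172.3] q [ 0.83  0.12 -0.49  0.   -0.96 -0.6 ] F [1.  0.5 0. ] 87.0
```

```bash
python3 -m jog '[[0,0,0.4,-0.15,0,2,1],[0,0,0.4,-0.15,0,4.5,1],[0,0,0.4,-0.15,0,7,1],[0,0,0.4,-0.15,0,8.8,1],[0,0,0.4,-0.15,0,9.7,1],[0,0,0.4,-0.15,0,10,1],[0,0,0.4,-0.15,0,10,1],[0,0,0.4,-0.15,0,10,0.7],[0,0,0.4,-0.15,0,10,0.6],[0,0,0.4,-0.15,0,10,0.5],[0,0,0.4,-0.15,0,10,0.5],[0,0,0.4,-0.15,0,10,0.5],[0,0,0.4,-0.15,0,10,0.5],[0,0,0.4,-0.15,0,10,0.5]]' 25; python3 -m jog '[[0,0,0,0,0,-0.5,0.5],[0,0,0,0,0,-2,0.5],[0,0,0,0,0,-5,0.5],[0,0,0,0,0,-9,0.5],[0,0,0,0,0,-13,0.5],[0,0,0,0,0,-17,0.5],[0,0,0,0,0,-20,0.5],[0,0,0,0,0,-21.8,0.5],[0,0,0,0,0,-21.8,0.5],[0,0,0,0,0,-21.8,0.5],[0,0,0,0,0,-21.8,0.5]]';python3 go.py 533.3 -210.3 290 -1.646
```

```text
clock: 22.15
ee_pos: [396.5, 197.3, 72.3]
eef_rot: [0.78, -0.626, 0.0, -0.0]
contact_force: [0.9, -0.7, 1.3]
width: 56.0
finger_force: 24.9
clock: 23.25
ee_pos: [395.3, 196.4, 288.2]
eef_rot: [0.78, -0.626, -0.0, 0.002]
contact_force: [0.2, 0.2, -1.0]
width: 55.3
finger_force: 24.9
turn deg [ 0.19 -0.12 16.78] shift cm [42.693 -4.682 -0.126]
23.25 [395.3 196.4 288.2] q [ 0.83  0.02 -0.29 -0.   -1.26 -0.61] F [ 0.2  0.2 -1. ] 55.3
```

```bash
python3 -m jog '[[0,0,1,2,-0.2,0,0.5],[0,0,2,5.5,-0.6,0,0.5],[0,0,4,9,-1,0,0.5],[0,0,5,12.5,-1.4,0,0.5],[0,0,6.5,16,-1.8,0,0.5],[0,0,8,19.5,-2.2,0,0.5],[0,0,9,23,-2.5,0,0.5],[0,0,10.5,26.5,-2.9,0,0.5],[0,0,12,30,-3.3,0,0.5],[0,0,13.5,33.5,-3.7,0,0.5],[0,0,15,37,-4.1,0,0.5],[0,0,16,40,-4.4,0,0.5],[0,0,16.8,42,-4.6,0,0.5],[0,0,16.8,42.7,-4.68,0,0.5],[0,0,16.8,42.7,-4.68,0,0.5],[0,0,16.8,42.7,-4.68,0,0.5],[0,0,16.8,42.7,-4.68,0,0.5]]';python3 go.py 533.3 -210.7 132 -1.646
```

```text
clock: 24.95
ee_pos: [534.0, -208.7, 290.0]
eef_rot: [-0.68, 0.733, 0.0, -0.0]
contact_force: [-0.5, -0.2, -2.4]
width: 55.9
finger_force: 24.9
turn deg [0.02 0.01 0.07] shift cm [ 0.204  0.052 15.795]
24.95 [ 534.  -208.7  290. ] q [-0.09  0.26 -0.01 -0.   -1.31  0.02] F [-0.5 -0.2 -2.4] 55.9
```

```bash
python3 -m jog '[[0,0,0,0.2,0.05,1,0.5],[0,0,0,0.2,0.05,3,0.5],[0,0,0,0.2,0.05,5,0.5],[0,0,0,0.2,0.05,7.5,0.5],[0,0,0,0.2,0.05,10,0.5],[0,0,0,0.2,0.05,12,0.5],[0,0,0,0.2,0.05,13.6,0.5],[0,0,0,0.2,0.05,14.7,0.5],[0,0,0,0.2,0.05,15.3,0.5],[0,0,0,0.2,0.05,15.4,0.5],[0,0,0,0.2,0.05,15.4,0.5]]';python3 -m jog '[[0,0,0,0,0,0.1,0.5],[0,0,0,0,0,0.2,0.5],[0,0,0,0,0,0.25,0.5],[0,0,0,0,0,0.25,0.5]]';python3 -m jog '[[0,0,0,0,0,0.05,0.5],[0,0,0,0,0,0.1,0.5],[0,0,0,0,0,0.1,0.5]]'
```

```text
clock: 26.05
ee_pos: [534.1, -211.7, 136.6]
eef_rot: [-0.68, 0.733, -0.0, 0.0]
contact_force: [0.5, -0.4, -1.0]
width: 55.8
finger_force: 24.9
clock: 26.45
ee_pos: [533.7, -211.7, 133.7]
eef_rot: [-0.68, 0.733, -0.0, 0.0]
contact_force: [0.0, -0.2, -0.9]
width: 56.0
finger_force: 24.9
clock: 26.75
ee_pos: [533.6, -211.6, 132.4]
eef_rot: [-0.68, 0.733, 0.0, -0.0]
contact_force: [-0.6, 0.1, -0.5]
width: 56.1
finger_force: 24.9
```

```bash
python3 -m jog '[[0,0,0,0,0,0.04,0.5],[0,0,0,0,0,0.08,0.5],[0,0,0,0,0,0.08,0.5]]'|grep -E "ee_pos|contact"; python3 -m jog '[[0,0,0,0,0,0.04,0.5],[0,0,0,0,0,0.05,0.5],[0,0,0,0,0,0.05,0.5]]'|grep -E "ee_pos|contact"
```

```text
ee_pos: [533.7, -211.7, 132.3]
contact_force: [-1.2, 0.1, 2.5]
ee_pos: [533.7, -211.8, 132.3]
contact_force: [-2.1, 1.1, 4.8]
```

Seated. Release, rise, and move clear to the left to look.

```bash
python3 -m jog '[[0,0,0,0,0,-0.02,0.68],[0,0,0,0,0,-0.02,0.72],[0,0,0,0,0,-0.02,0.85],[0,0,0,0,0,-0.02,0.85],[0,0,0,0,0,-0.02,0.85],[0,0,0,0,0,-0.5,0.85],[0,0,0,0,0,-2,0.85],[0,0,0,0,0,-5,0.85],[0,0,0,0,0,-9,1],[0,0,0,0,0,-14,1],[0,0,0,0,0,-18,1],[0,0,0,-5,0,-18,1],[0,0,0,-10,0,-18,1],[0,0,0,-15,0,-18,1],[0,0,0,-20,0,-18,1],[0,0,0,-25,0,-18,1],[0,0,0,-30,0,-18,1],[0,0,0,-35,0,-18,1],[0,0,0,-38,0,-18,1],[0,0,0,-38,0,-18,1]]'; python3 m1.py; python3 - <<'E'
from fit import *
T=dict(np.load("pics/top_l.npz"));S=dict(np.load("pics/scene_l.npz"))
for y,x in((-161,537),(-211.7,533.5)):
    c=proj(T,np.array([[x,y,140.]]))[0];print(fit([(T,mask(T,black2,c,14))],(x,y,-.05),60,np.array((56,32,105))))
r=lambda i,w,h:cv2.resize(i,(w,h),interpolation=cv2.INTER_CUBIC)
cv2.imwrite("pics/p6.png",np.vstack([r(T["frame"][170:250,355:525],800,376),np.hstack([r(S["frame"][100:220,220:440],400,218),r(S["frame"],400,218)])]))
E
```

```text
clock: 29.35
ee_pos: [562.2, 170.9, 310.7]
eef_rot: [-0.682, 0.732, 0.0, -0.0]
contact_force: [-0.4, -0.1, -0.0]
width: 87.0
finger_force: 0.0
A [526.0341, -265.568, 0.0682, 0.9381, 0.162]
B [539.4814, -110.6097, -0.046, 0.984, 0.014]
placed [531.1876, -200.3291, -0.013, 1.1075, 0.1627]
placedT [535.5381, -177.0585, -0.0375, 1.2224, 0.185]
[539.4957, -167.7464, -0.0448, 0.9667, 0.1248]
[536.6647, -214.6111, -0.0454, 0.8962, 0.0826]
```

View pics/p6.png

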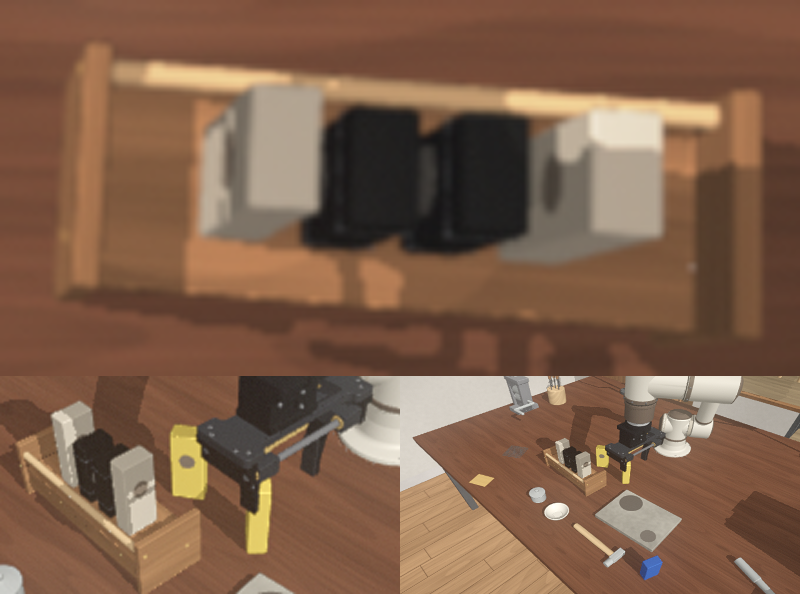

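```bash
python3 - <<'E'
from fit import *
T=dict(np.load("pics/top_l.npz"))
k=800/170
for n,l,r,t,b,z in(("B",243,323,87,236,190),("1",347,419,108,236,165),("2",456,528,115,237,165),("A",585,662,112,256,190)):
    e=[back(T,(355+x/k-.5,170+y/k-.5),z) for x,y in((l,(t+b)/2),(r,(t+b)/2),((l+r)/2,t),((l+r)/2,b))]
    print(n,"y edges",round(e[0][1],1),round(e[1][1],1),"c",round((e[0][1]+e[1][1])/2,1),"x c",round((e[2][0]+e[3][0])/2,1),"w",round(e[2][0]-e[3][0],1))
E
```

```text
B y edges -92.8 -127.7 c -110.3 x c 536.9 w 65.7
1 y edges -144.1 -176.4 c -160.2 x c 535.7 w 58.1
2 y edges -192.9 -225.1 c -209.0 x c 533.8 w 55.3
A y edges -241.2 -274.6 c -257.9 x c 526.9 w 63.2
```

All four blocks stand upright in one row: centres at y ≈ -110, -160, -209 and -258, about 17 mm between each. The bricks have not moved, the dish, pot and hammer look undisturbed, and the arm is clear. Hand in.

```bash
python3 -c "
from station import *
print(close_job())"
```

```text
the job is handed in; nothing more can be done
None
```

Job handed in at about 29 s: both charcoal blocks stand on end between the firebricks in a straight row with gaps of about 17 mm, and nothing else appears to have moved.

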